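# Pin the microscope stage carrier and start its clamp screw

## Robot

A 6-joint arm with a two-finger parallel gripper is mounted at the origin on the work surface. World frame = base frame: x ahead of the robot, y to its left, z up, the work surface at z = 0. Lengths are in m, angles in rad, forces in N, time in s.
With the tool pointing down it reaches from about 0.3 to 0.95 m from the base axis. Payload 3.1 kg.
Tool frame: the origin (TCP) lies on the centre line of the jaws, within the pads' length; the fingertips stand 14 mm ahead of it and the grasp point (between the pads) lies 5 mm behind it; z points along the fingers, y is the line along which they close (so a half turn about z gives the same grasp; the last joint's range is limited). The gripper opens to 85 mm and grips with 20 to 120 N. Pads are 22 mm wide; open, the fingers measure 114 mm over their backs; the gripper's body (76 mm by 85 mm) begins 54 mm behind the grasp point. The pads swing forward as they close: fully open they stand 13 mm farther back than shut.
Start: joints at [1.133, 0.308, 1.634, -0, 1.2, -0.07], TCP at [0.225, 0.583, 0.245] pointing down, gripper open.
Joint ranges: [-3.06, 3.06], [-0.79, 1.96], [0.05, 2.63], [-1.19, 4.34], [0.05, 2.64], [-2.94, 2.94]. Speed limits (rad/s): [2.79, 2.79, 3.14, 3.14, 3.14, 3.14].

## Interface

Orientations are given as a rotation vector (axis times angle).
In Python, from rig import robot gives the robot as it stands. Calls block until the motion is done:
- robot.reach(position, orientation): joint-space move of the TCP to a pose.
- robot.move_straight(position, rate=0.15, attitude=None, force_limit=None): straight line of the TCP; attitude=None keeps the orientation; rate is the mean speed in m/s. With force_limit (N) it stops when the force on the tool has changed by that much, and returns True; else False.
- robot.movej(angles): joint-space move.
- robot.command_gripper(opening): opening from 0.0 (shut) to 1.0 (fully open); the grip force is fixed at half the most; returns when the fingers have stopped.
- robot.dwell(seconds).
- robot.inverse_kinematics(position, orientation): joint angles nearest the present ones, or None.
- robot.read_state(): the state.
- robot.camera(name): name is "scene" or "top" or "wrist"; returns the picture (420x560x3 uint8, red, green, blue); there is no depth.
- robot.calibration(name): a dict with "fx", "fy", "cx", "cy" (pixels), "pose" (4x4, takes a point from camera to world coordinates). Camera axes: x right, y down, z forward; pixel columns grow to the right and rows downward; lengths in m; the calibration is good to about 2 mm. A picture is of the moment at which its call begins: read the wrist's pose just before it. calibration takes no time and is no camera call; for the wrist camera it gives the pose at the moment of the call.
A pose or a line that the arm cannot do raises robot.IKError and nothing moves.
- robot.sign_off(): hands the job in; it is judged then, once.
Trained networks look in the newest picture that a camera, given by its name, has taken for a name from the list of things; names that differ only in an ending like _2 or _b are one class to them, and where a whole thing is asked for, a point or a joint stands for the part that bears it (a point fixed in the world has none). Each returns a list of dicts, best first, with "confidence" (0 to 1); they miss things now and then, are a little off and sometimes report something else, mostly with a low value. They report only what shows in the picture. A call takes as long as a camera call. They do not tell look-alikes from the thing itself.
- robot.regions_of(query, camera): "mask" (420x560 bool, what is visible of it) and "rect" ([left, top, right, bottom] as shares, 0 to 1, of the picture: columns of its width, rows of its height, round what is visible of it).
- robot.place_of(query, camera): "position" ([column, row] as shares, 0 to 1, of the picture: columns of its width, rows of its height: a listed point, or the origin of a listed thing).
The state is a dict: "time": time; "joint_positions": joint angles; "dq": joint speeds; "joint_efforts": joint torques, N m; "eef_pos": TCP position; "orientation": TCP orientation; "wrist_force": force on the tool from outside, world axes, zero at the start; "moment": the same for the moment, N m; "width": opening from 0.0 (shut) to 1.0 (fully open); "grasp_force": force on a finger pad.
Only numpy, scipy, OpenCV 4.12 (cv2) and the standard library are available. Lean on these libraries where they do the work, as an engineer would, in place of code of your own. Each camera call takes 0.05 s, during which the arm holds its last target. There are 200 camera calls.

## Task

Take the yellow lock pin from the blue rack and push it fully home through the two lined-up holes of the fork on the black microscope stage. Then start the clamp screw by its red crank grip: turn it backward (counter-clockwise from above) until the screw climbs and drops off its thread start, then forward one full turn from there, so that the grip stands over the white line again with the screw one thread down. Finish holding the red grip firmly at that place, do not let go, and leave the other things on the bench alone.

Things in the scene. Friction and masses are not known exactly. Their poses are not given: they have to be found in the camera images.
- pin_grip (a point): Centre of the yellow grip of the loose lock pin (60 g), an upright cylinder 18 mm across and 44 mm tall, so this point is 22 mm above the grip's underside. Below the grip is a steel shank 10 mm across and 34 mm long with a chamfered foot. z points from shank to grip (up). At the start the pin stands upright in the middle hole of the blue rack with the underside of its grip on the rack's top, 40 mm above the bench; it lifts straight out
- hole (a point): Centre of the mouth of the upper hole of the fork, on the top face of the aluminium lug, 86 mm above the bench; z up. The fork is two 50 x 50 mm lugs, one above the other (aluminium 12 mm thick, 10 mm gap, black ear 14 mm thick), both with a 12.5 mm hole on one vertical axis; an aluminium wall 12 mm thick closes its side towards the stage's +x, no higher than the lug. Fully home, the underside of the pin's grip rests on the aluminium lug
- stage: The fixed black microscope stage, a plate 180 x 310 mm, its top 50 mm above the bench; origin at bench level below the plate's centre, x across the short side, z up. It carries the fork (95 mm to +y of the centre) and the clamp screw (85 mm to -y)
- nut_plate: The fixed brass nut plate on the stage, a disc 120 mm across with a boss 48 mm across that holds the thread; origin on the screw's vertical axis at the plate's underside, 50 mm above the bench, z up. Its x axis points along the white painted line on the disc (27 to 59 mm from the axis), which marks where the thread starts. Its yaw on the stage differs from run to run. Thread: right-handed, single start, pitch 6 mm
- hub (a point): Centre of the top of the crank's black hub, on the screw's axis, 80 mm above the bench. The crank turns about the vertical here and does not move up or down
- grip: The red crank grip, an upright sleeve 16 mm across and 48 mm tall, standing on the end of the crank arm 45 mm from the screw's axis; origin at its centre, 105 mm above the bench (sleeve from 81 to 129 mm). It spins freely on its pin, so it can be held fast from above at any yaw and carried round the circle without turning the gripper. Turning needs about 1 N at the grip. It has no loose play up or down
- crank (a joint): Angle of the crank, rad: grows when turned forward (clockwise from above), falls when turned backward; at 0 the grip points along the stage's x axis. One turn is 6.283. It stays where it is left. At the start the grip is 1.9 to 4.7 rad forward (clockwise) of the white line
- screw (a joint): Height of the screw in its hub, m, sprung downward: it slides in the hub while the crank turns it. At the start it rests on the first thread at about 1 to 4 mm. The spring is light (about 1 N). Turned backward it climbs to about 5.5 mm and, as the grip passes the white line, drops to about -0.3 mm (done within 0.25 rad past the line). Turned forward after the drop it sinks 6 mm a turn, to about -6.3 mm after one turn
- screw_top (a point): Centre of the top of the steel screw, 12 mm across, that sticks up through the hub: 88 mm above the bench when screw is 0, and up and down with it
- objective: Bystander: steel microscope objective standing on the bench, 34 mm across, 50 mm tall; origin under its centre
- slide_box: Bystander: green slide box, 60 x 100 x 34 mm; origin under its centre
- oil_bottle: Bystander: small amber bottle, 32 mm across, 75 mm tall; origin under its centre
- driver: Bystander: screwdriver lying on the bench; origin under its middle
There are look-alikes about, which are no part of the job. Of the things that look like the part that bears pin_grip, the smallest one is meant.

How it is judged:
On the way, in this order (a step that is already met when the one before it is completed fails the run):
1. the pin is fully home in both holes of the fork (horizontal distance between pin_grip and hole below 0.006 m and z of pin_grip in the frame of hole between 0.017 and 0.026 m and angle between pin_grip's own z axis and vertical below 0.12 rad), for 0.2 s.
2. the screw has been turned backward up to the crest of its thread (above 4.5 mm, grip within a quarter turn clockwise of the white line) (value of joint screw above 0.0045 m and x of grip in the frame of nut_plate above 0 m and y of grip in the frame of nut_plate below 0.006 m), for 0.05 s.
3. turned on backward, the screw has dropped off the crest (below 2 mm, crank not turned forward again) (value of joint screw below 0.002 m and value of joint crank below 1.5 rad), for 0.1 s.
At the end, for the whole second after the job is handed in: The pin is fully home in the fork (grip's underside within about 4 mm of the lug, upright); the screw is one turn down its thread (screw -4.2 to -7.8 mm) with the red grip within 24 mm of the white line's direction, at rest, and the robot's fingers hold the red grip with more than 2 N (all of step 1 and value of joint screw between -0.0078 and -0.0042 m and x of grip in the frame of nut_plate above 0.03 m and y of grip in the frame of nut_plate between -0.024 and 0.024 m and contact force between the fingers and grip above 2 N and velocity of joint crank between -0.2 and 0.2 rad/s); the arm keeps its last pose, push and grip.
It fails at once if the objective is pushed more than 25 mm from its place (distance of objective from where it was at the start of the episode above 0.025 m).
It fails at once if the slide box is pushed more than 25 mm from its place (distance of slide_box from where it was at the start of the episode above 0.025 m).
It fails at once if the oil bottle is pushed more than 25 mm from its place (distance of oil_bottle from where it was at the start of the episode above 0.025 m).
It fails at once if the driver is pushed more than 25 mm from its place (distance of driver from where it was at the start of the episode above 0.025 m).
It also fails if it takes over 54 s, if anything falls off the work surface, if the arm or the gripper's body presses on something with over 40 N, if the wrist force passes 120 N, or if a joint passes its speed limit or range.

## Working session

There is one attempt and no reset: what is moved stays moved. The work goes in short steps, each a Python script; the robot and the scene stay as the last script left them, time stands still between calls to the robot, and variables do not carry over. Pictures are saved under pics/ and viewed, at most 10 in all, crops included, and the job is handed in when it is done.

```bash
mkdir -p pics; ls; cat > h.py <<'E'
import numpy as np, cv2
from rig import robot
def ray(cam,px):
    c=robot.calibration(cam);P=np.array(c["pose"])
    d=P[:3,:3]@np.array([(px[0]-c["cx"])/c["fx"],(px[1]-c["cy"])/c["fy"],1.]);return P[:3,3],d
def onz(cam,px,z):
    o,d=ray(cam,px);return o+d*(z-o[2])/d[2]
def pl(q,cam):
    return [(round(r["confidence"],2),np.array(r["position"])*[560,420]) for r in robot.place_of(q,cam)]
def save(cam,name):
    im=robot.camera(cam);cv2.imwrite("pics/"+name,im[:,:,::-1]);return im
E
python3 - <<'E'
from h import *
Z=dict(pin_grip=.062,hole=.086,stage=0,nut_plate=.05,hub=.08,grip=.105,objective=0,slide_box=0,oil_bottle=0,driver=0)
np.set_printoptions(precision=4,suppress=True)
ims=[save(c,c+"0.png") for c in("top","scene")]
for c in("top","scene"):
  for q,z in Z.items():
    for cf,p in pl(q,c):
      if cf>.3: print(c,q,cf,p.round(1),onz(c,p,z)[:2])
cv2.imwrite("pics/both.png",np.hstack(ims)[:,:,::-1][:, :]) 
print(robot.read_state())
E
```

```text
pics
top pin_grip 0.65 [143.9 235.7] [0.5312 0.2925]
top pin_grip 0.56 [137.5 261.2] [0.4652 0.3076]
top pin_grip 0.43 [131.6 292.6] [0.3852 0.3206]
top pin_grip 0.36 [297.4 235.1] [ 0.525  -0.1078]
top hole 0.61 [230.2 244.6] [0.5013 0.0649]
top stage 0.9 [263.3 243.2] [ 0.5117 -0.0169]
top nut_plate 0.67 [298.  238.2] [ 0.5182 -0.1095]
top grip 0.61 [310.  249.6] [ 0.4831 -0.1368]
top objective 0.69 [389.1 259. ] [ 0.4624 -0.3555]
top objective 0.58 [297.3 236.7] [ 0.5276 -0.1097]
top slide_box 0.72 [252.8 149.5] [0.7755 0.0089]
top oil_bottle 0.74 [405.  206.6] [ 0.6048 -0.407 ]
top driver 0.73 [159.7 175.3] [0.7068 0.2691]
scene pin_grip 0.87 [405.7 303.8] [0.5291 0.2873]
scene pin_grip 0.67 [438.6 294.8] [0.4579 0.3205]
scene pin_grip 0.55 [460.6 279.3] [0.3851 0.33  ]
scene hole 0.69 [337.1 237.7] [0.5113 0.0761]
scene stage 0.59 [194.3 187. ] [ 0.6068 -0.4127]
scene stage 0.57 [308.9 241.5] [ 0.5088 -0.0149]
scene stage 0.4 [339.  366.5] [0.7082 0.2695]
scene nut_plate 0.7 [282.3 214.7] [ 0.5273 -0.0991]
scene hub 0.73 [283.2 201.3] [ 0.5124 -0.112 ]
scene grip 0.48 [290.7 188.4] [ 0.4824 -0.1159]
scene objective 0.61 [248.4 176.8] [ 0.4516 -0.3412]
scene slide_box 0.77 [231.9 305.8] [0.7814 0.0102]
scene slide_box 0.35 [309.5 239.1] [ 0.5013 -0.02  ]
scene oil_bottle 0.73 [196.9 184.3] [ 0.5936 -0.4186]
scene driver 0.93 [338.3 368.1] [0.7118 0.2707]
{'time': 1.1, 'joint_positions': array([ 1.1333,  0.3081,  1.6338, -0.    ,  1.1997, -0.0697]), 'dq': array([ 0.    , -0.001 ,  0.0005, -0.0008, -0.0005, -0.0002]), 'joint_efforts': array([ -0.0007, -41.5306, -27.7086,  -0.0001,   0.0008,   0.    ]), 'eef_pos': array([0.2247, 0.5832, 0.2453]), 'orientation': array([0.5744, 3.0886, 0.0001]), 'wrist_force': array([ 0.2418, -0.4943, -0.2457]), 'moment': array([-0.082 , -0.0587,  0.0293]), 'grasp_force': 0.0, 'width': 0.9989573911262184}
```

```bash
python3 - <<'E'
import cv2,numpy as np
t=cv2.imread("pics/top0.png")[200:310,100:350];s=cv2.imread("pics/scene0.png")[150:340,230:500]
t=cv2.resize(t,(660,290),interpolation=3);s=cv2.resize(s,(426,300),interpolation=3);s=cv2.copyMakeBorder(s,0,0,0,660-426,0)
cv2.imwrite("pics/c0.png",np.vstack([t,s]))
E
```

```text
(no output)
```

View pics/c0.png

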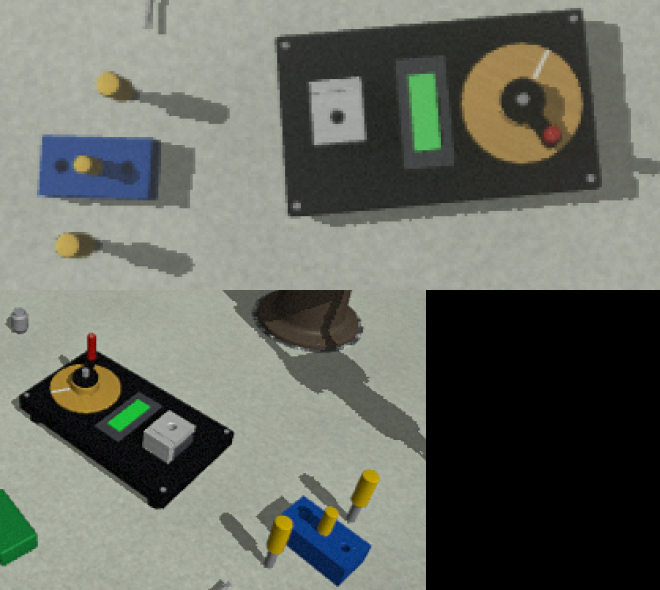

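The crops show the blue rack with its small yellow pin at top-pixel (132,261), with two larger yellow decoys to either side. The fork hole is at (228,244). The white line runs from the hub at about azimuth -27°, and the red grip is roughly 1.95 rad clockwise of it. Next step is to move over the pin for a closer look.

```bash
cat >> h.py <<'E'
def down(a): return np.pi*np.array([np.cos(a/2),np.sin(a/2),0])
np.set_printoptions(precision=4,suppress=True)
E
python3 - <<'E'
from h import *
for a in(-.03,np.pi-.03):
  for p in((.4616,.314,.2),(.506,.07,.2),(.48,-.13,.2)): print(a,robot.inverse_kinematics(p,down(a)))
robot.reach([.445,.314,.24],down(np.pi-.03))
save("wrist","w1.png")
for cf,p in pl("pin_grip","wrist"): print(cf,p,onz("wrist",p,.062))
print(robot.calibration("wrist"),robot.read_state()["time"])
E
```

```text
-0.03 [ 0.5193  0.2292  1.8323 -0.      1.0801  2.1201]
-0.03 [ 0.0522  0.1393  1.94   -0.      1.0622  1.653 ]
-0.03 [-0.3521  0.1131  1.9698 -0.      1.0586  1.2487]
3.1115926535897933 [ 0.5193  0.2292  1.8323 -0.      1.0801 -1.0215]
3.1115926535897933 [ 0.0522  0.1393  1.94   -0.      1.0622 -1.4886]
3.1115926535897933 [-0.3521  0.1131  1.9698  0.      1.0586 -1.8929]
0.84 [289.408 113.904] [0.3844 0.3288 0.062 ]
0.8 [250.992 279.51 ] [0.5447 0.2875 0.062 ]
0.6 [277.984 202.314] [0.4642 0.3168 0.062 ]
{'fx': 343.1414778706161, 'fy': 343.1414778706161, 'cx': 275.4455163367036, 'cy': 203.324951534229, 'pose': array([[ 0.0287,  0.9544,  0.2971,  0.3697],
       [ 0.9996, -0.0276, -0.0081,  0.317 ],
       [ 0.0005,  0.2972, -0.9548,  0.3687],
       [ 0.    ,  0.    ,  0.    ,  1.    ]])} 2.5083
```

View pics/w1.png

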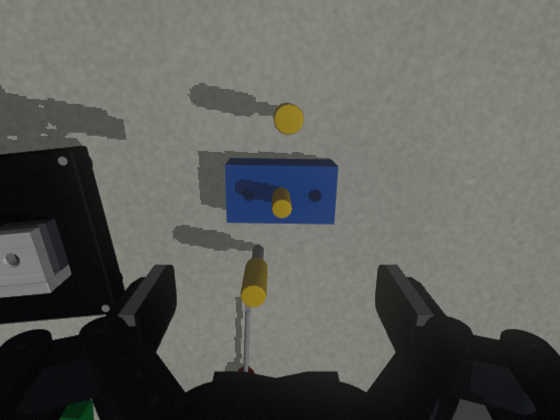

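The view shows the target pin upright in the rack at about (282,204), with decoys at (288,118) and (255,280). Next I segment the pin, then grasp and lift it.

```bash
python3 - <<'E'
from h import *
im=cv2.imread("pics/w1.png");hsv=cv2.cvtColor(im,cv2.COLOR_BGR2HSV)
m=cv2.inRange(hsv,(15,120,60),(35,255,255))
n,l,s,c=cv2.connectedComponentsWithStats(m)
for i in range(1,n):
  if s[i,4]>60: print(s[i],c[i],onz("wrist",c[i],.066))
i=min((i for i in range(1,n) if s[i,4]>60),key=lambda i:np.hypot(*(c[i]-[282,204])))
p=onz("wrist",c[i],.066);print(p)
robot.reach([p[0],p[1],.16],down(np.pi-.03))
robot.command_gripper(.6)
save("wrist","w2.png")
hsv=cv2.cvtColor(cv2.imread("pics/w2.png"),cv2.COLOR_BGR2HSV)
m=cv2.inRange(hsv,(15,120,60),(35,255,255))
n,l,s,c=cv2.connectedComponentsWithStats(m)
for i in range(1,n):
  if s[i,4]>60: print(s[i],c[i],onz("wrist",c[i],.066),onz("wrist",c[i],.084))
print(robot.read_state()["time"])
E
```

```text
[274 103  30  32 717] [288.1604 118.5174] [0.388  0.3275 0.066 ]
[272 188  20  30 456] [281.2149 202.9846] [0.4637 0.3198 0.066 ]
[ 241  258   26   49 1033] [254.4753 282.8751] [0.5462 0.2912 0.066 ]
[0.4637 0.3198 0.066 ]
[ 261   68   44   46 1511] [282.8643  90.1582] [0.3857 0.3269 0.066 ] [0.3859 0.3265 0.084 ]
[261 190  27  41 881] [274.3837 210.4188] [0.4639 0.3192 0.066 ] [0.4579 0.3194 0.084 ]
[ 219  280   39   72 2082] [239.074 316.513] [0.5481 0.2897 0.066 ] [0.5353 0.2923 0.084 ]
3.4167
```

View pics/w2.png

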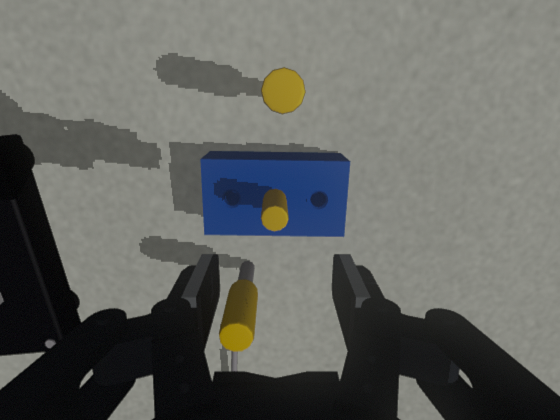

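The pin is centred between the fingers at (274,211), and both views agree on (0.4637, 0.3193). Ready to grasp it, lift it, and take it to a spot near the fork for a wrist look.

```bash
python3 - <<'E'
from h import *
o=down(np.pi-.03)
robot.move_straight([.4637,.3193,.061],rate=.12,force_limit=15)
robot.command_gripper(0.)
s=robot.read_state();print(s["width"],s["grasp_force"],s["eef_pos"],s["wrist_force"])
robot.move_straight([.4637,.3193,.19],rate=.15)
robot.reach([.46,.07,.23],o)
s=robot.read_state();print(s["width"],s["grasp_force"],s["wrist_force"],s["time"])
save("wrist","w3.png")
for q,z in(("hole",.086),("pin_grip",.23)):
  for cf,p in pl(q,"wrist"): print(q,cf,p,onz("wrist",p,z))
for q,z in(("hub",.08),("grip",.105)):
  for cf,p in pl(q,"wrist"): print(q,cf,p,onz("wrist",p,z))
E
```

```text
0.19212376186779975 58.400455713272095 [0.4644 0.3197 0.0621] [-1.2653  0.0627  5.478 ]
0.1926655817364828 58.553370237350464 [ 0.3441  0.9004 -0.7702] 6.8
hole 0.59 [279.776 240.492] [0.5034 0.0736 0.086 ]
pin_grip 0.77 [516.208 261.492] [0.4531 0.1709 0.23  ]
pin_grip 0.69 [273.28  280.602] [0.4592 0.0702 0.23  ]
pin_grip 0.26 [ 66.584 265.02 ] [ 0.4494 -0.0153  0.23  ]
hub 0.6 [ 78.288 261.114] [ 0.5209 -0.1074  0.08  ]
grip 0.76 [ 24.024 229.11 ] [ 0.4797 -0.1288  0.105 ]
```

View pics/w3.png

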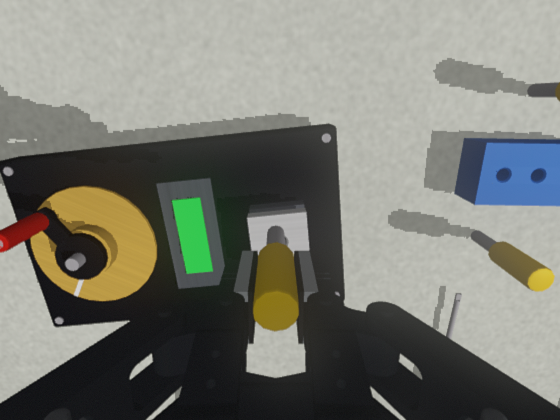

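The pin is held at (275,285) and blocks the hole from view, while the crank shows at left. I'll shift sideways so both the hole and the crank are visible.

```bash
python3 - <<'E'
from h import *
o=down(np.pi-.03)
robot.reach([.46,-.02,.23],o)
im=save("wrist","w4.png")
for q,z in(("hole",.086),("hub",.08),("grip",.105),("nut_plate",.05),("screw_top",.09)):
  for cf,p in pl(q,"wrist"): print(q,cf,p,onz("wrist",p,z))
c=robot.calibration("wrist");np.savez("cal4.npz",**{k:np.array(v) for k,v in c.items()})
cv2.imwrite("pics/w4z.png",cv2.resize(im[100:340,0:560,::-1],(800,343),interpolation=3))
print(robot.read_state()["time"])
E
```

```text
hole 0.84 [383.488 238.098] [0.504  0.0723 0.086 ]
hub 0.57 [183.512 257.208] [ 0.5198 -0.103   0.08  ]
grip 0.66 [136.92 226.38] [ 0.4799 -0.1291  0.105 ]
nut_plate 0.93 [187.992 244.902] [ 0.5213 -0.1064  0.05  ]
screw_top 0.7 [174.72 260.4 ] [ 0.5179 -0.1079  0.09  ]
7.8
```

View pics/w4z.png

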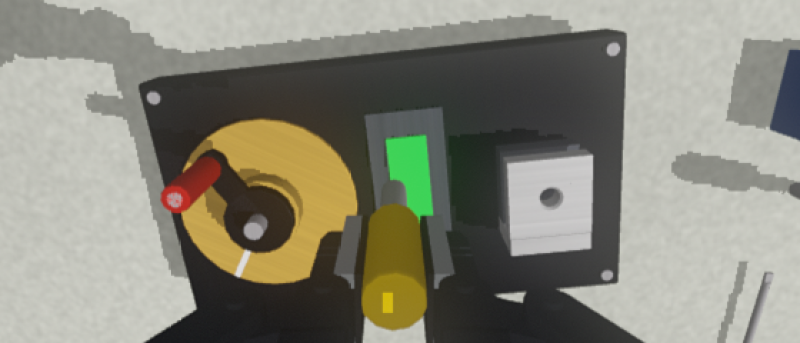

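The picture shows the hole at (385,238), the screw top at (178,260), the white line at about (170,283), and the red grip top at (123,240). Next I get exact values from segmentation.

```bash
python3 - <<'E'
from h import *
im=cv2.imread("pics/w4.png");g=cv2.cvtColor(im,cv2.COLOR_BGR2GRAY)
def comps(m,x0,y0,x1,y1,mn=8):
  mm=np.zeros_like(m);mm[y0:y1,x0:x1]=m[y0:y1,x0:x1]
  n,l,s,c=cv2.connectedComponentsWithStats(mm)
  return [(s[i],c[i],l==i) for i in range(1,n) if s[i,4]>=mn]
print("hole")
for s,c,_ in comps((g<110).astype(np.uint8),365,222,405,258): print(s,c,onz("wrist",c,.086))
print("line")
hsv=cv2.cvtColor(im,cv2.COLOR_BGR2HSV)
w=((hsv[...,1]<70)&(hsv[...,2]>130)).astype(np.uint8)
for s,c,l in comps(w,158,245,190,300):
  ys,xs=np.nonzero(l);P=np.array([onz("wrist",(x,y),.057)[:2] for x,y in zip(xs,ys)])
  u=np.linalg.svd(P-P.mean(0))[2][0];print(s,c,P.mean(0),np.degrees(np.arctan2(*u[::-1])))
print("disc")
d=cv2.inRange(hsv,(12,70,60),(30,255,255))
for s,c,l in comps(d,110,170,270,310,300):
  pts=cv2.findContours(l.astype(np.uint8),cv2.RETR_EXTERNAL,cv2.CHAIN_APPROX_NONE)[0][0]
  W=[(onz("wrist",p[0],z)[:2]) for z in(.058,) for p in pts if p[0][1]<230 or p[0][0]>200]
  W=np.array(W);A=np.c_[2*W,np.ones(len(W))]
  for _ in range(4):
    x=np.linalg.lstsq(A,(W**2).sum(1),rcond=None)[0];r=np.sqrt(x[2]+x[:2]@x[:2]);e=abs(np.linalg.norm(W-x[:2],axis=1)-r);k=e<max(.002,np.median(e)*1.5);W,A=W[k],A[k]
  print(s,x[:2],r,len(W))
print("screwtop")
for s,c,l in comps(((hsv[...,1]<60)&(g>90)).astype(np.uint8),165,245,190,275): print(s,c,onz("wrist",c,.0885))
print("red")
r=cv2.inRange(hsv,(0,130,40),(8,255,255))|cv2.inRange(hsv,(172,130,40),(180,255,255))
for s,c,l in comps(r,100,190,180,260,40): print(s,c,onz("wrist",c,.105))
print(onz("wrist",(123,239.5),.129))
E
```

```text
hole
[378 232  14  12 125] [384.696 237.248] [0.5031 0.0735 0.086 ]
line
[171 256  13  12 124] [177.0403 261.1371] [ 0.535  -0.1169] 121.97168767715472
[164 275  12  19  91] [169.4286 283.8022] [ 0.5597 -0.1273] -27.552911206350945
disc
[ 127  180  134  119 7144] [ 0.5076 -0.0939] 0.0522298608350445 140Traceback (most recent call last):
  File "<stdin>", line 22, in <module>
    return umr_sum(a, axis, dtype, out, keepdims, initial, where)
numpy.exceptions.AxisError: axis 1 is out of bounds for array of dimension 1
```

```bash
python3 - <<'E'
from h import *
h=np.array([.5033,.0732])
robot.reach([*h,.185],down(np.pi-.03))
robot.move_straight([*h,.15],rate=.12)
s=robot.read_state();print(s["eef_pos"],s["wrist_force"],s["time"])
r=robot.move_straight([*h,.1085],rate=.04,force_limit=12)
s=robot.read_state();print(r,s["eef_pos"],s["wrist_force"],s["moment"],s["time"])
E
```

```text
[0.5031 0.0725 0.1502] [-0.2062 -0.0364 -0.6097] 8.7667
False [0.5038 0.0731 0.1085] [ 2.876 -1.381 -1.795] [-0.2595 -0.705   0.0229] 9.95
```

```bash
python3 - <<'E'
from h import *
h=np.array([.5033,.0732])
r=robot.move_straight([*h,.103],rate=.03,force_limit=10)
s=robot.read_state();print(r,s["eef_pos"],s["wrist_force"],s["time"])
robot.command_gripper(.6)
robot.dwell(.2)
robot.move_straight([*h,.2],rate=.15)
robot.reach([.46,-.02,.23],down(np.pi-.03))
save("wrist","w5.png")
im=cv2.imread("pics/w5.png")
cv2.imwrite("pics/w5z.png",cv2.resize(im[100:340],(800,343),interpolation=3))
for q,z in(("pin_grip",.108),("screw_top",.09),("grip",.105),("hub",.08)):
  for cf,p in pl(q,"wrist"): print(q,cf,p,onz("wrist",p,z))
hsv=cv2.cvtColor(im,cv2.COLOR_BGR2HSV);g=cv2.cvtColor(im,cv2.COLOR_BGR2GRAY)
print(onz("wrist",(177.04,261.14),.0895))
red=cv2.inRange(hsv,(0,130,40),(8,255,255))|cv2.inRange(hsv,(172,130,40),(180,255,255));red[:,:90]=0
n,l,st,c=cv2.connectedComponentsWithStats(red)
for i in range(1,n):
  if st[i,4]>40: print("red",st[i],c[i],onz("wrist",c[i],.105))
print("redtop",onz("wrist",(123,239.5),.129),robot.read_state()["time"])
E
```

```text
True [0.504  0.0731 0.108 ] [-0.709   0.5836  5.8631] 10.1583
pin_grip 0.68 [392.28  249.186] [0.5032 0.0722 0.108 ]
screw_top 0.73 [174.384 261.912] [ 0.5183 -0.1082  0.09  ]
grip 0.88 [138.096 228.102] [ 0.4808 -0.1282  0.105 ]
hub 0.89 [179.2  259.98] [ 0.5219 -0.107   0.08  ]
hub 0.29 [394.072 252.714] [0.5203 0.0845 0.08  ]
[ 0.5183 -0.106   0.0895]
red [113 211  42  41 920] [133.2315 230.2598] [ 0.4827 -0.1324  0.105 ]
redtop [ 0.4804 -0.1299  0.129 ] 12.3083
```

View pics/w5z.png

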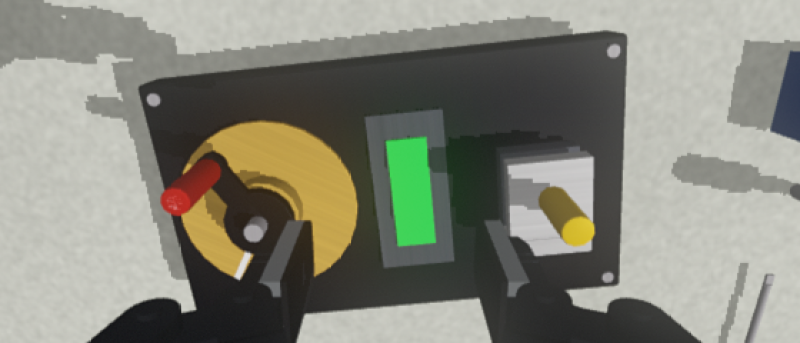

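The pin is home, upright in the fork at (405,245), with contact at the expected height. Now I grasp the red grip and try a first small arc while watching the force.

```bash
python3 - <<'E'
from h import *
C=np.array([.5212,-.107]);o=down(np.pi-.03)
g=np.array([.4813,-.1300])
robot.reach([*g,.175],o)
print(robot.move_straight([*g,.112],rate=.1,force_limit=12))
robot.command_gripper(0.)
s=robot.read_state();print(s["width"],s["grasp_force"],s["eef_pos"],s["wrist_force"],s["time"])
e=s["eef_pos"][:2]-C;a0=np.arctan2(e[1],e[0]);r0=np.linalg.norm(e);print(np.degrees(a0),r0)
for k in range(1,4):
  a=a0+np.radians(8*k);r=r0+(.045-r0)*k/3
  robot.move_straight([*(C+r*np.array([np.cos(a),np.sin(a)])),.112],rate=.05)
  s=robot.read_state();print(s["eef_pos"],s["wrist_force"],s["grasp_force"],s["time"])
E
```

```text
False
0.16739926144188533 58.44449758529663 [ 0.4818 -0.1304  0.1128] [-1.4838 -0.4464  4.7731] 14.075
-149.31062143248448 0.04584840409140985
[ 0.4863 -0.1365  0.1129] [-1.8619 -2.7772  5.8176] 58.58470380306244 14.3667
[ 0.4908 -0.141   0.1129] [-1.8923 -3.1604  5.8515] 58.632599115371704 14.6417
[ 0.496  -0.1449  0.1129] [-1.2102 -3.7211  6.4019] 58.66896986961365 14.9167
```

```bash
cat >> h.py <<'E'
C=np.array([.5212,-.107])
def arc(a1,step=10,rate=.06,r=.045,every=1,C=C):
  e=robot.read_state()["eef_pos"][:2]-C;a0=np.arctan2(e[1],e[0])
  global A
  while a0-a1>np.pi*2.5: a0-=0
  n=max(1,int(np.ceil(abs(a1-a0)/np.radians(step))));out=[]
  for k in range(1,n+1):
    a=a0+(a1-a0)*k/n
    robot.move_straight([*(C+r*np.array([np.cos(a),np.sin(a)])),.112],rate=rate)
    s=robot.read_state();f=s["wrist_force"];u=np.array([np.cos(a),np.sin(a)])
    out.append([np.degrees(a),*s["eef_pos"][:2],f[:2]@u,f[:2]@[-u[1],u[0]],f[2],s["time"]])
    if np.linalg.norm(f[:2])>40: print("FORCE");break
  return np.array(out)
E
sed -i '/while a0-a1/d;/global A/d' h.py
python3 - <<'E'
from h import *
o=arc(np.radians(-5.5));print(o)
save("wrist","w6.png");save("scene","s6.png")
for c in("wrist","scene"):
  for q in("screw_top","hub"):
    for cf,p in pl(q,c): print(c,q,cf,p,onz(c,p,.088))
P=o[:,1:3];x=np.linalg.lstsq(np.c_[2*P,np.ones(len(P))],(P**2).sum(1),rcond=None)[0];print(x[:2],np.sqrt(x[2]+x[:2]@x[:2]))
a=cv2.imread("pics/w6.png");b=cv2.imread("pics/s6.png")
cv2.imwrite("pics/c6.png",np.hstack([cv2.resize(a,(440,330)),cv2.resize(b[165:255,235:330],(348,330),interpolation=3)]))
E
```

```text
[[-113.8001    0.5042   -0.1491    3.5585    1.9228    5.9725   15.2167]
 [-103.9546    0.5116   -0.1512    2.9608    1.487     6.1969   15.4917]
 [ -94.1092    0.5193   -0.1521    1.0769    1.4527    5.9822   15.7667]
 [ -84.2637    0.527    -0.1516    1.0095    1.2897    6.9533   16.0417]
 [ -74.4182    0.5344   -0.1499    0.474     1.6392    6.9643   16.3167]
 [ -64.5728    0.5415   -0.1469   -0.4588    0.4006    6.6858   16.5917]
 [ -54.7273    0.5479   -0.1428   -0.4826    0.4126    7.3515   16.8667]
 [ -44.8818    0.5536   -0.1376   -1.4909    0.3736    7.5738   17.1417]
 [ -35.0364    0.5582   -0.1316   -1.4675    0.5583    8.7676   17.4167]
 [ -25.1909    0.5618   -0.1249   -2.6852    0.9999    8.6547   17.6917]
 [ -15.3455    0.5643   -0.1177   -2.8053    0.7182    9.0507   17.9667]
 [  -5.5       0.5654   -0.1102   -2.3776    0.2788    9.7372   18.2417]]
wrist screw_top 0.63 [276.528 157.794] [ 0.5168 -0.1084  0.088 ]
wrist hub 0.56 [279.608 160.608] [ 0.5181 -0.1071  0.088 ]
scene hub 0.55 [286.496 202.608] [ 0.5158 -0.0957  0.088 ]
[ 0.5205 -0.107 ] 0.04507976180624573
```

View pics/c6.png

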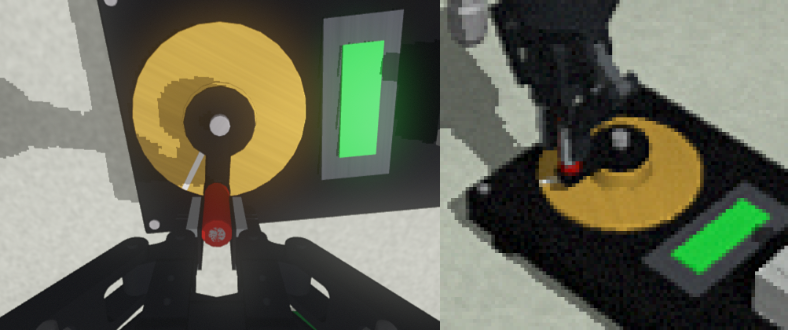

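The grip is about 20° past the white line, counter-clockwise: line at (190,170), arm pointing straight down in the picture. To confirm the drop, I compare screw-top pixels with the earlier scene picture.

```bash
python3 - <<'E'
from h import *
for f,b in(("scene0.png",(265,185,305,225)),("s6.png",(265,185,305,225)),("w6.png",(255,140,305,185))):
  im=cv2.imread("pics/"+f);hsv=cv2.cvtColor(im,cv2.COLOR_BGR2HSV)
  m=((hsv[...,1]<70)&(hsv[...,2]>75)).astype(np.uint8);x0,y0,x1,y1=b;q=np.zeros_like(m);q[y0:y1,x0:x1]=m[y0:y1,x0:x1]
  n,l,s,c=cv2.connectedComponentsWithStats(q)
  for i in range(1,n):
    if s[i,4]>6:print(f,s[i],c[i])
  if f[0]=="w":
    for i in range(1,n):
      if s[i,4]>200:
        for z in(.082,.088,.0935):print(z,onz("wrist",c[i],z),s[i,2:4]*(robot.calibration("wrist")["pose"][2][3]-z)/343)
# line direction in w6
m=((hsv[...,1]<70)&(hsv[...,2]>110)).astype(np.uint8);q=np.zeros_like(m);q[185:250,215:270]=m[185:250,215:270]
n,l,s,c=cv2.connectedComponentsWithStats(q)
for i in range(1,n):
  if s[i,4]>20:
    ys,xs=np.nonzero(l==i);P=np.array([onz("wrist",p,.057)[:2] for p in zip(xs,ys)]);u=np.linalg.svd(P-P.mean(0))[2][0]
    print(s[i],P.mean(0),np.degrees(np.arctan2(u[1],u[0])))
c=robot.calibration("scene");P=np.linalg.inv(c["pose"])
for z in(.088,.0915):
  v=P@[.5205,-.107,z,1];print(z,c["fx"]*v[0]/v[2]+c["cx"],c["fy"]*v[1]/v[2]+c["cy"])
E
```

```text
scene0.png [265 185  21  17 206] [272.4223 190.3204]
scene0.png [291 185  14  11 106] [298.7264 188.6415]
scene0.png [282 199   4   7  23] [283.5217 201.8696]
scene0.png [265 212   9   3  11] [269.1818 213.0909]
s6.png [281 185   6   6  20] [283.9  187.15]
s6.png [288 185  17  11 113] [298.1416 188.469 ]
s6.png [268 200   4  10  22] [268.8636 205.0909]
s6.png [282 200   4   6  19] [283.5263 202.3684]
w6.png [266 145  28  29 598] [279.3629 159.01  ]
0.082 [ 0.5184 -0.1071  0.082 ] [0.013  0.0135]
0.088 [ 0.5174 -0.1072  0.088 ] [0.0125 0.013 ]
0.0935 [ 0.5164 -0.1072  0.0935] [0.0121 0.0125]
[232 193  28  50 368] [ 0.556  -0.1273] -27.537985671461048
0.088 282.2261814450191 201.27653618044408
0.0915 282.22993705539017 200.2571506163145
```

The scene blob's top row moved from 199 to 200, which means the screw fell rather than climbed, so the drop is confirmed. The line direction of -27.5° came out the same in both views. Now for the full forward turn.

```bash
python3 - <<'E'
from h import *
o=arc(np.radians(-27.5-360),C=np.array([.5208,-.107]));print(o[::4]);print(o[-1])
robot.dwell(.3)
s=robot.read_state();print(s["eef_pos"],s["wrist_force"],s["grasp_force"],s["width"],s["time"])
save("wrist","w7.png");save("scene","s7.png")
for f,b in(("s7.png",(275,193,295,215)),):
  im=cv2.imread("pics/"+f);hsv=cv2.cvtColor(im,cv2.COLOR_BGR2HSV)
  m=((hsv[...,1]<70)&(hsv[...,2]>75)).astype(np.uint8);x0,y0,x1,y1=b;q=np.zeros_like(m);q[y0:y1,x0:x1]=m[y0:y1,x0:x1]
  n,l,st,c=cv2.connectedComponentsWithStats(q)
  for i in range(1,n):print(f,st[i],c[i])
a=cv2.imread("pics/w7.png");b=cv2.imread("pics/s7.png")
cv2.imwrite("pics/c7.png",np.hstack([cv2.resize(a,(440,330)),cv2.resize(b[165:285,235:380],(348,330),interpolation=3)]))
E
```

```text
[[ -14.1068    0.5642   -0.1177   -1.8045   -1.117     8.1037   18.8083]
 [ -53.4113    0.5478   -0.1429    0.0317   -1.342     6.636    19.9083]
 [ -92.7159    0.5181   -0.1521    0.3371   -1.0825    8.5702   21.0083]
 [-132.0204    0.4895   -0.1401    1.315    -0.2179    9.4347   22.1083]
 [-171.325     0.4756   -0.1132    0.2859   -0.9435   10.5831   23.2083]
 [-210.6295    0.4818   -0.0835    0.3503   -0.8057   10.2659   24.3083]
 [-249.9341    0.5055   -0.0645   -0.8892   -0.51      9.6358   25.4083]
 [-289.2386    0.5357   -0.0647    0.249    -0.7424    8.481    26.5083]
 [-328.5432    0.559    -0.0838   -0.4654   -1.3855    8.2041   27.6083]
 [-367.8477    0.5649   -0.1134    0.9653   -0.5068    7.696    28.7083]]
[-387.5       0.5602   -0.1281    0.5516   -1.3009    8.342    29.2583]
[ 0.5603 -0.1279  0.1127] [-0.0915 -1.0648  8.6881] 59.22726094722748 0.1631086802904608 29.5583
s7.png [282 202   4   3  11] [283.6364 203.0909]
s7.png [276 207   1   1   1] [276. 207.]
```

View pics/c7.png

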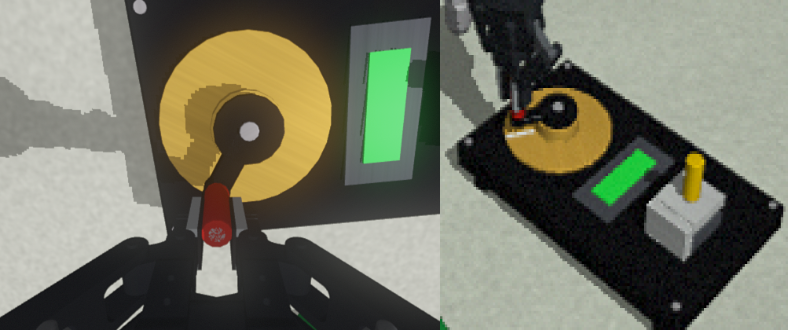

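The red grip now stands over the white line, which is hidden beneath the arm. The screw top has sunk (blob top row 200 to 202, height 6 to 3), and the pin sits upright in the fork. I'm handing the job in.

```bash
python3 -c "
from rig import robot
print(robot.sign_off())"
```

```text
the job is handed in; nothing more can be done
None
```

I handed the job in at about 30 s of the 54 s: the pin is home in the fork, the screw dropped off its start and was turned one full turn forward, and the red grip is held at about 59 N over the white line; the sign-off gave no pass/fail result.

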